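# Key and seat the roll keeper on a label unwinder

### The job

The grey keeper disc on the label unwinder has been dropped over the spindle without lining it up, so it sits cocked on the drive pin. Push it round with a fingertip against its ribs until the notch in its rim comes over the pin, then press down on its hub until it snaps home flat on the hub of the label roll. Do not grip the disc, force it or lift it, leave the carton, jar and spare roll beside the machine where they are, and finish with the hand clear.

Things in the scene. Friction and masses are not known exactly. Their poses are not given: they have to be found in the camera images.
- unwinder: label unwinder: a grey bench machine 240 (its x) x 220 mm, deck 58 mm high, fixed; nothing of it turns. Origin on the bench under the spindle's axis, z up, yaw within 0.9 rad. On deck: platter 164 mm wide, roll of white labels 112 mm wide (top 116 mm high) on a black hub, an upright steel spindle, and two slim guide rollers 136 mm high at its x = 104, y = +/-92 mm
- seat (a point): centre of the black hub's flat top (74 mm across), on the spindle's axis, 117 mm above the bench: the keeper's underside lies here when home. The spindle, 24 mm across, rises 22 mm above it and has three spring balls in its sides, 6 mm above it, that stand 3.5 mm out
- pin (a point): centre of the flat top of the steel drive pin: an upright pin, 9 mm across, rising from the platter just outside the label roll, 64 mm from the spindle's axis on the machine's +x side. Its top is 13.5 mm above the seat, so a keeper not lined up lies cocked on it, about 14 mm above its seat at the pin and 3 mm at the far side
- keeper: roll keeper: loose moulded grey disc, 132 mm across, 4 mm thick, 0.11 to 0.22 kg, already over the spindle with 1.5 mm of play all round. Origin: centre of its underside, z up, x towards its notch. Has a closed round hub cap in the middle, 48 mm across, and three ribs. It turns with less than 2 N at a rib. It does not go down while the notch is off the pin
- keeper_notch (a point): middle of the keeper's notch at the underside, 64 mm from its axis. The notch is a square cut in the rim, 14 mm wide, 9 mm deep, right through. When home it lies straight below the top of the pin at the seat's height. As it comes over the pin this edge usually drops 5 mm below the pin's top and further turning is stopped by the pin
- keeper_rib (a point): middle of the top edge of the rib opposite the notch, 41 mm from the keeper's axis, 22 mm above its underside. The keeper has three such upright ribs, at 60, 180 and 300 degrees from the notch, each 6 mm thick, from 22 to 60 mm from the axis, standing 18 mm above the disc's upper face: the places to push with a fingertip
- keeper_hub (a point): centre of the flat top of the keeper's hub cap, the place to press, 31 mm above the keeper's underside (148 mm above the bench when home). With the notch over the pin the keeper still rests about 9 mm high on the spindle's spring balls; a straight press of 10 to 15 N here snaps it down flat, and it stays; over 35 N is forcing it
- carton: bystander: loose white medicine carton with a green band, 95 x 60 x 45 mm; origin at the centre of its underside. Stands beside the unwinder on its +y side
- bottle: bystander: loose white tablet jar, 48 mm across, 85 mm high; origin at the centre of its underside. Stands beside the unwinder on its -y side
- spare_roll: bystander: loose small spare roll of labels, 80 mm across, 40 mm high; origin at the centre of its underside. Stands beyond the unwinder on its +x side
Things that resemble listed ones, but are neither listed nor needed, are in the scene too. There is more than one size of the keeper; the job needs the largest.

How it is judged:
At the end, for the whole second after the job is handed in: The keeper lies at rest, flat on the hub of the label roll (its underside within 2 mm of the seat, tilted less than 2 degrees, centred within 4 mm), with the drive pin standing in its notch (notch and pin centres within 6 mm) (z of keeper in the frame of unwinder between 0.115 and 0.119 m and angle between keeper's own z axis and vertical below 0.035 rad and horizontal distance between keeper and seat below 0.004 m and horizontal distance between keeper_notch and pin below 0.006 m and linear speed of keeper below 0.01 m/s and angular speed of keeper below 0.1 rad/s); the robot touches nothing.
It fails at once if the keeper was lifted: its underside's centre rose 20 mm or more above its seat (it starts about 9 mm above) (z of keeper in the frame of unwinder above 0.137 m).
It fails at once if the keeper was gripped or forced: the fingers bore on it with more than 35 N in all (contact force between the fingers and keeper above 35 N).
It fails at once if a bystander (carton, jar or spare roll) was moved by more than 15 mm (distance of any of carton, bottle, spare_roll from where it was at the start of the episode above 0.015 m).
It also fails if it takes over 54 s, if anything falls off the work surface, if the arm or the gripper's body presses on something with over 40 N, if the wrist force passes 120 N, or if a joint passes its speed limit or range.

### The arm

A 6-joint arm with a two-finger parallel gripper is mounted at the origin on the work surface. World frame = base frame: x ahead of the robot, y to its left, z up, the work surface at z = 0. Lengths are in m, angles in rad, forces in N, time in s.
With the tool pointing down it reaches from about 0.225 to 0.875 m from the base axis. Payload 3.4 kg.
Tool frame: the origin (TCP) lies between the finger pads; the fingertips stand 25 mm ahead of it and the grasp point (between the pads) lies 6 mm ahead of it (manip.tips_ahead is the distance from the TCP to the fingertips, in m); z points along the fingers, x is the direction in which the jaws open and shut, and the axes are right-handed (so a half turn about z gives the same grasp; the last joint's range is limited). The gripper opens to 85 mm and grips with 20 to 120 N. Pads are 22 mm wide; open, the fingers measure 114 mm over their backs; the gripper's body (76 mm by 85 mm) begins 54 mm behind the grasp point. The pads swing forward as they close: fully open they stand 13 mm farther back than shut.
Start: joints at [1.024, 0.276, 1.505, -0, 1.361, -0.121], TCP at [0.238, 0.524, 0.256] pointing down, gripper open.
Joint ranges: [-2.89, 2.89], [-0.75, 2.08], [0.22, 2.7], [-1.18, 4.32], [0.11, 2.71], [-2.7, 2.7]. Speed limits (rad/s): [2.57, 2.57, 3.14, 3.14, 3.14, 3.14].

### API

Orientations are given as a unit quaternion [w, x, y, z].
In Python, from rig import manip gives the robot as it stands. The module is installed in compiled form; this text tells all that it offers.
- The arm moves only by the tool send_rows, never from a script. Its argument "plan" is a list of rows, each an object with "linear": the shift along the tool's x, y, z in m, a list of three; "delta_rot": the turn, a rotation vector about the tool's x, y, z in degrees, a list of three; "fingers": the finger opening in m, from 0 to 0.0854. A call has 1 to 12 rows; each row shifts and turns the pose as measured when the row begins, along the tool's axes as they then stand; what a row does not reach is not made up. A row lasts 1/12 s, in which the tool goes at most 41.7 mm and 7.16 degrees, less where a joint would pass 70% of its speed; a pose out of reach is approached as far as the arm can. A call with a gripper value outside its range is refused whole. The fingers move at their own pace and stop on an object; "force" is the grip in N (left out, the last holds). Time passes only in rows, so rows that do not move let the fingers close. It gives the time, the measured TCP pose, the force and the opening at its end, in the units of the state.
- manip.get_state(): the state, without advancing time (a new reading comes with each control period).
- manip.get_image(name): name is "side" or "top"; returns the picture (400x640x3 uint8, red, green, blue); there is no depth.
- manip.camera_info(name): a dict with "K" (3x3 intrinsics, pixels), "dist" ([k1, k2, p1, p2, k3] as OpenCV has them; the pictures are not rectified), "rvec" (rotation vector, rad) and "tvec" (3), from world to camera coordinates, as OpenCV has them. Camera axes: x right, y down, z forward; pixel columns grow to the right and rows downward; lengths in m; the calibration is good to about 2 mm. A picture is of the moment at which its call begins. camera_info takes no time and is no camera call.
- manip.sign_off(): hands the job in, once; it reports no verdict.
Trained networks look in the newest picture that a camera, given by its name, has taken for a name from the list of things; names that differ only in an ending like _2 or _b are one class to them, and where a whole thing is asked for, a point or a joint stands for the part that bears it (a point fixed in the world has none). Each returns a list of dicts, best first, with "p" (0 to 1); they miss things now and then, are a little off and sometimes report something else, mostly with a low value. They report only what shows in the picture. A call takes as long as a camera call. They do not tell look-alikes from the thing itself.
- manip.find_in(thing, camera): "extent" ([left, top, right, bottom] in pixels, round what is visible of it).
- manip.masks_of(thing, camera): "pixels" (400x640 bool, what is visible of it) and "extent" ([left, top, right, bottom] in pixels, round what is visible of it).
The state is a dict: "clock": time; "qpos": joint angles; "qd": joint speeds; "effort": joint torques, N m; "position": TCP position; "ee_rot": TCP orientation; "contact_force": force on the tool from outside, world axes, zero at the start; "moment": the same for the moment, N m; "width": finger opening in m.
Only numpy, scipy, OpenCV 4.12 (cv2) and the standard library are available. Lean on these libraries where they do the work, as an engineer would, in place of code of your own. Each camera call takes 0.05 s, during which the arm holds its last target. There are 200 camera calls.

## Working session

There is one attempt and no reset: what is moved stays moved. The work goes in short steps, Python scripts to look and compute and a tool call to move; the robot and the scene stay as the last step left them, time stands still between calls to the robot, and variables do not carry over. Pictures are saved under pics/ and viewed, about 8 in all and at most 12, crops included, and the job is handed in when it is done.

Besides the shell and the picture viewer there is one more tool, called after ">>>" as name(argument=value, ...), one argument or row to a line, values as JSON. send_rows: Moves the arm, as the interface text tells. Its arguments: {"type":"object","properties":{"plan":{"type":"array","items":{"type":"object","properties":{"linear":{"type":"array","items":{"type":"number"}},"delta_rot":{"type":"array","items":{"type":"number"}},"fingers":{"type":"number"}}}},"force":{"type":"number"}},"required":["plan"]}

```bash
mkdir -p pics; cat > h.py <<'E'
from rig import manip
import numpy as np, cv2
def cam(n):
    c=manip.camera_info(n); return [np.array(c[k],float) for k in("K","dist","rvec","tvec")]
def ray(n,uv):
    K,d,r,t=cam(n); R=cv2.Rodrigues(r)[0]
    p=cv2.undistortPoints(np.array(uv,float).reshape(-1,1,2),K,d).reshape(-1,2)
    return (-R.T@t.ravel()), np.c_[p,np.ones(len(p))]@R
def atz(n,uv,z):
    o,d=ray(n,uv); return o+d*((z-o[2])/d[:,2])[:,None]
def proj(n,P):
    K,d,r,t=cam(n); return cv2.projectPoints(np.array(P,float).reshape(-1,1,3),r,t,K,d)[0].reshape(-1,2)
def save(n,f,box=None,s=1):
    im=manip.get_image(n)[:,:,::-1]
    if box: im=im[box[1]:box[3],box[0]:box[2]]
    cv2.imwrite("pics/"+f,cv2.resize(im,None,fx=s,fy=s,interpolation=cv2.INTER_CUBIC))
E
python3 - <<'E'
from h import *
a=manip.get_image("top");b=manip.get_image("side")
cv2.imwrite("pics/top0.png",a[:,:,::-1]);cv2.imwrite("pics/side0.png",b[:,:,::-1])
for n in("top","side"):
    print(n,"cam at",ray(n,[[320,200]])[0].round(3))
    for th in("keeper","keeper_hub","keeper_notch","keeper_rib","pin","unwinder","carton","bottle","spare_roll"):
        print(th,[(round(x["p"],2),np.round(x["extent"]).tolist()) for x in manip.find_in(th,n)][:4])
print(manip.get_state())
E
```

```text
top cam at [0.378 0.071 1.214]
keeper [(0.94, [208.0, 224.0, 248.0, 264.0]), (0.89, [303.0, 210.0, 367.0, 272.0]), (0.83, [283.0, 122.0, 324.0, 158.0])]
keeper_hub [(0.97, [281.0, 122.0, 321.0, 161.0]), (0.95, [303.0, 214.0, 367.0, 275.0]), (0.93, [209.0, 225.0, 245.0, 265.0]), (0.3, [389.0, 177.0, 425.0, 212.0])]
keeper_notch [(0.96, [209.0, 222.0, 251.0, 264.0]), (0.83, [304.0, 211.0, 366.0, 275.0]), (0.7, [286.0, 123.0, 321.0, 156.0])]
keeper_rib [(0.93, [208.0, 225.0, 245.0, 268.0]), (0.91, [303.0, 211.0, 366.0, 274.0]), (0.81, [282.0, 122.0, 322.0, 159.0])]
pin [(0.79, [262.0, 174.0, 406.0, 315.0])]
unwinder [(0.57, [267.0, 175.0, 408.0, 319.0])]
carton [(0.61, [255.0, 175.0, 300.0, 220.0])]
bottle [(0.96, [375.0, 308.0, 402.0, 330.0])]
spare_roll [(0.89, [386.0, 176.0, 427.0, 214.0])]
side cam at [ 0.186 -0.707  0.71 ]
keeper [(0.85, [357.0, 201.0, 394.0, 222.0]), (0.71, [232.0, 191.0, 267.0, 214.0]), (0.65, [254.0, 193.0, 319.0, 232.0])]
keeper_hub [(0.95, [253.0, 195.0, 320.0, 234.0]), (0.76, [231.0, 186.0, 267.0, 210.0]), (0.67, [358.0, 199.0, 391.0, 221.0]), (0.52, [215.0, 
[... 499 characters left out ...]
, 304.0])]
{'clock': 1.0, 'qpos': array([ 1.02398945e+00,  2.75883233e-01,  1.50491287e+00,  3.18017763e-06,
        1.36073725e+00, -1.21023146e-01]), 'qd': array([-1.62563867e-03,  2.29939011e-03, -7.20490533e-04, -2.08050884e-04,
        1.42146170e-03, -8.41297921e-05]), 'effort': array([-4.77100684e-06, -4.16667938e+01, -2.46101922e+01, -1.69778750e-04,
        3.28750930e-04, -3.72658235e-06]), 'position': array([0.23751617, 0.52366252, 0.25633244]), 'ee_rot': array([-1.43362438e-05,  8.40546032e-01,  5.41740128e-01,  2.60018466e-05]), 'contact_force': array([-0.42728123,  0.2554558 , -0.23488561]), 'moment': array([-0.0245067 ,  0.01302438,  0.01545574]), 'width': 0.08519917127788604}
```

```bash
python3 - <<'E'
import cv2
a=cv2.imread("pics/top0.png");b=cv2.imread("pics/side0.png")
cv2.imwrite("pics/a.png",cv2.resize(a[110:340,190:440],None,fx=3,fy=2.6,interpolation=cv2.INTER_CUBIC)) if 0 else cv2.imwrite("pics/a.png",cv2.resize(a[160:340,240:440],None,fx=3.3,fy=3.3,interpolation=cv2.INTER_CUBIC))
E
```

```text
(no output)
```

View pics/top0.png

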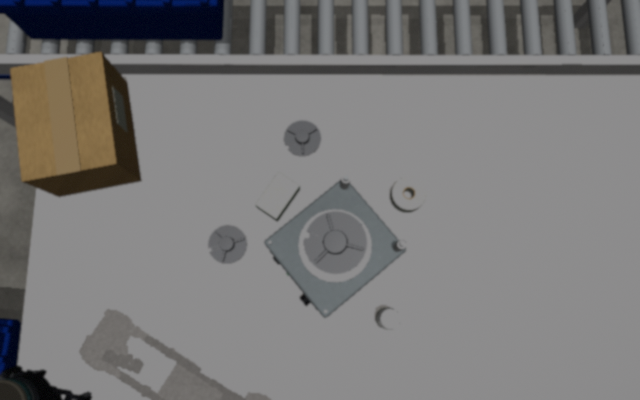

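View pics/a.png

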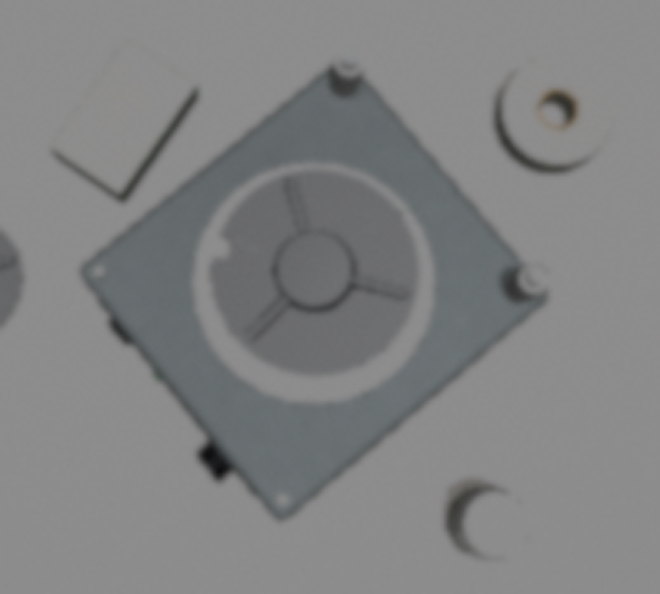

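The keeper meant is the disc on the machine at top (335,243). It is the largest and sits on the spindle. The discs at (303,138) and (228,244) are smaller spares lying on the bench. In the crop, the notch shows at (220,250), about full-image (307,236). The guide rollers are at full-image (344,182) and (400,245).

```bash
python3 - <<'E'
from h import *
from scipy.optimize import least_squares
c=lambda x,y:[240+x/3.3,160+y/3.3]
r=atz("top",[c(347,70),c(532,279)],.136); print("rollers",r.round(4))
hub=atz("top",[c(316,269)],.157)[0]; print("hub",hub.round(4))
# deck corners
co=[c(82,270),c(282,519)]
print(atz("top",co,.058).round(4))
d=r[0]-r[1]; yaw=np.arctan2(d[1],d[0])-np.pi/2
print("yaw",yaw, "len",np.linalg.norm(d))
R=np.array([[np.cos(yaw),-np.sin(yaw)],[np.sin(yaw),np.cos(yaw)]])
o=r.mean(0)[:2]-R@[.104,0]; print("axis",o)
# platter, via deck mid
n=atz("top",[c(217,250)],.126)[0]; v=n[:2]-o
an=np.arctan2(v[1],v[0]); print("notch",n,np.linalg.norm(v),"world ang",np.degrees(an),"rel",np.degrees(an-yaw))
for p in [(293,190),(405,295),(253,335)]:
    q=atz("top",[c(*p)],.145)[0][:2]-o; print("rib",np.degrees(np.arctan2(q[1],q[0]))-np.degrees(an),np.linalg.norm(q))
print(proj("top",[[*o,.06],[*(o+[.1,0]),.06],[*(o+[0,.1]),.06]]))
for z,rad in((.117,.056),(.058,.082)):
  pass
m=manip.get_image("side");cv2.imwrite("pics/s.png",cv2.resize(m[180:340,200:420,::-1],None,fx=3.5,fy=3.5,interpolation=cv2.INTER_CUBIC))
P=[[*(o+R@[.064,0]),.1305],[*(o+R@[.104,.092]),.136],[*(o+R@[.104,-.092]),.136],[*o,.157]]
print("side px in crop",(proj("side",P)-[200,180])*3.5)
E
```

```text
rollers [[ 0.6387  0.0128  0.136 ]
 [ 0.5029 -0.1033  0.136 ]]
hub [0.5065 0.0342 0.157 ]
[[0.5175 0.1899 0.058 ]
 [0.3521 0.054  0.058 ]]
yaw -0.8633663875126552 len 0.1786906161461196
axis [0.50323179 0.03378089]
notch [0.52233721 0.09658577 0.126     ] 0.06564655532797775 world ang 73.0800950334391 rel 122.54734521137058
rib -58.432033948342806 0.05687608699891105
rib -174.83627844769626 0.05692149504730207
rib 59.876523569160824 0.05403401903754187
[[334.4660123  248.17935294]
 [334.28792253 204.26647399]
 [289.72815057 248.09205554]]
side px in crop [[395.34971996 136.31738736]
 [514.96637556  56.61236885]
 [401.74864907 244.60869908]
 [289.31172789  74.51481822]]
```

View pics/s.png

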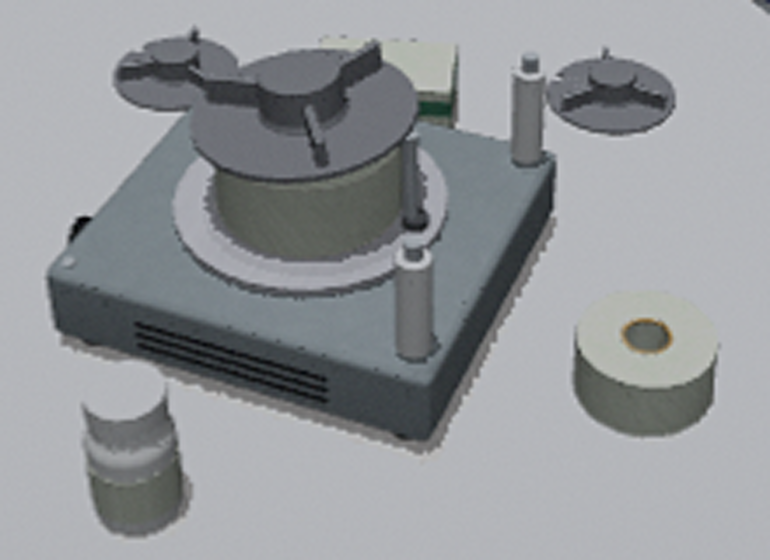

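The side view puts the pin at crop (411,140) and the rollers at (529,60) and (413,247), a few px right of my prediction. I'll fit both views together.

```bash
python3 - <<'E'
from h import *
from scipy.optimize import least_squares
c=lambda x,y:[240+(x+.5)/3.3-.5,160+(y+.5)/3.3-.5]
s=lambda x,y:[200+(x+.5)/3.5-.5,180+(y+.5)/3.5-.5]
T=np.array([c(347,70),c(532,279)]); S=np.array([s(529,60),s(412,247),s(411,141)])
A=np.array([c(82,270),c(282,519),c(333,66),c(546,302)]) # deck corners (local -x: a,b unknown offset)
def mod(p):
    x,y,w,ox=p; R=np.array([[np.cos(w),-np.sin(w)],[np.sin(w),np.cos(w)]])
    g=lambda l,z:[*(R@l+[x,y]),z]
    ro=[g([.104,.092],.136),g([.104,-.092],.136)]
    dk=[g([-.12+ox,.11],.058),g([-.12+ox,-.11],.058),g([.12+ox,.11],.058),g([.12+ox,-.11],.058)]
    return proj("top",ro)-T,proj("top",dk)-A,proj("side",ro+[g([.064,0],.1305)])-S
f=least_squares(lambda p:np.vstack(mod(p)).ravel(),[.503,.034,-.87,0],loss="soft_l1")
print(f.x,f.cost)
for m in mod(f.x):print(m.round(1))
x,y,w,_=f.x
for z in(.150,.157):print(z,"hub top view",atz("top",[c(316,269)],z)[0],"side",atz("side",[s(301,68)],z)[0])
n=atz("top",[c(217,250)],.128)[0][:2]-[x,y];a=np.arctan2(n[1],n[0]);print("notch",np.degrees(a),"rel",np.degrees(a-w),np.linalg.norm(n))
for p in [(293,190),(405,295),(253,335)]:
    q=atz("top",[c(*p)],.147)[0][:2]-[x,y]; print("rib",np.degrees(np.arctan2(q[1],q[0])),np.linalg.norm(q))
E
```

```text
[ 0.50912583  0.03239286 -0.88042647 -0.00253593] 16.574334146596055
[[ 1.3 -3.1]
 [ 1.8 -0.4]]
[[-2.8  1. ]
 [-0.9  3.1]
 [ 3.1 -3.2]
 [ 1.8 -0.9]]
[[-0.4 -0.4]
 [-0.5 -0.5]
 [-1.3 -1.2]]
0.15 hub top view [0.50802732 0.03468991 0.15      ] side [0.51584291 0.04741554 0.15      ]
0.157 hub top view [0.50717447 0.03492996 0.157     ] side [0.51171353 0.03798578 0.157     ]
notch 78.08889324723108 rel 128.53361388213915 0.06631513030122159
rib 18.465709795584825 0.052222688512153496
rib -107.6255981945489 0.05608858960871938
rib 135.35381358841735 0.05926690061201184
```

>>> send_rows(
  plan=[
    {"linear":[-0.0265,0.0308,0.0],"delta_rot":[0,0,0],"fingers":0},
    {"linear":[-0.0265,0.0308,0.0],"delta_rot":[0,0,0],"fingers":0},
    {"linear":[-0.0265,0.0308,0.0],"delta_rot":[0,0,0],"fingers":0},
    {"linear":[-0.0265,0.0308,0.0],"delta_rot":[0,0,0],"fingers":0},
    {"linear":[-0.0265,0.0308,0.0],"delta_rot":[0,0,0],"fingers":0},
    {"linear":[-0.0265,0.0308,0.0],"delta_rot":[0,0,0],"fingers":0},
    {"linear":[-0.0265,0.0308,0.0],"delta_rot":[0,0,0],"fingers":0},
    {"linear":[-0.0265,0.0308,0.0],"delta_rot":[0,0,0],"fingers":0},
    {"linear":[-0.0265,0.0308,0.0],"delta_rot":[0,0,0],"fingers":0},
    {"linear":[-0.0265,0.0308,0.0],"delta_rot":[0,0,0],"fingers":0},
    {"linear":[-0.0265,0.0308,0.0],"delta_rot":[0,0,0],"fingers":0},
    {"linear":[-0.0265,0.0308,0.0],"delta_rot":[0,0,0],"fingers":0},
  ],
)

```text
clock: 2.05
position: [0.4478, 0.0775, 0.2551]
ee_rot: [-0.002, 0.836, 0.549, 0.005]
contact_force: [0.8, 0.7, -0.3]
width: -0.0001
```

>>> send_rows(
  plan=[
    {"linear":[0,0,0],"delta_rot":[0,0,-7],"fingers":0},
    {"linear":[0,0,0],"delta_rot":[0,0,-7],"fingers":0},
    {"linear":[0,0,0],"delta_rot":[0,0,-7],"fingers":0},
    {"linear":[0,0,0],"delta_rot":[0,0,-7],"fingers":0},
    {"linear":[0,0,0],"delta_rot":[0,0,-7],"fingers":0},
    {"linear":[0,0,0],"delta_rot":[0,0,-7],"fingers":0},
    {"linear":[0,0,0],"delta_rot":[0,0,-7],"fingers":0},
    {"linear":[0,0,0],"delta_rot":[0,0,-7],"fingers":0},
    {"linear":[0,0,0],"delta_rot":[0,0,-7],"fingers":0},
    {"linear":[0,0,0],"delta_rot":[0,0,-7],"fingers":0},
  ],
)

```text
clock: 2.88
position: [0.4534, 0.0651, 0.256]
ee_rot: [0.005, 0.36, 0.933, 0.004]
contact_force: [-0.4, -0.1, -1.2]
width: 0.0001
```

```bash
cat >> h.py <<'E'
from scipy.spatial.transform import Rotation
def tool():
    s=manip.get_state(); q=s["ee_rot"]; R=Rotation.from_quat(np.r_[q[1:],q[0]]).as_matrix()
    return s,R
def go(P,az):
    s,R=tool(); a=np.degrees(np.arctan2(R[1,0],R[0,0]))
    print("t",round(s["clock"],2),"pos",s["position"].round(4),"az",a.round(1),"tilt",R[:,2].round(3),"F",s["contact_force"].round(1),"w",round(s["width"],4),"J6",s["qpos"][5].round(2),"tips",manip.tips_ahead)
    print("tool-frame move mm",(R.T@(np.array(P)-s["position"])*1e3).round(1),"rotz",round(a-az,1))
E
python3 -c "
from h import *
go([.460,.0433,.22],137)"
```

```text
t 2.88 pos [0.4534 0.0651 0.256 ] az 137.8 tilt [ 0.012  0.003 -1.   ] F [-0.4 -0.1 -1.2] w 0.0001 J6 -2.42 tips 0.025
tool-frame move mm [-19.3 -12.1  36. ] rotz 0.8
```

>>> send_rows(
  plan=[
    {"linear":[-0.0097,-0.006,0.018],"delta_rot":[0,0,0],"fingers":0},
    {"linear":[-0.0097,-0.006,0.018],"delta_rot":[0,0,0.8],"fingers":0},
    {"linear":[0,0,0.015],"delta_rot":[0,0,0],"fingers":0},
    {"linear":[0,0,0],"delta_rot":[0,0,0],"fingers":0},
  ],
)

```text
clock: 3.22
position: [0.462, 0.043, 0.2055]
ee_rot: [0.008, 0.364, 0.931, 0.005]
contact_force: [-0.9, 0.2, -0.2]
width: 0.0002
```

```bash
python3 -c "
from h import *
go([.460,.0433,.165],137)
t=manip.get_image('top')[:,:,::-1];s=manip.get_image('side')[:,:,::-1]
im=np.vstack([cv2.resize(t[200:290,260:410],(750,450)[0:2] if 0 else (500,300),interpolation=cv2.INTER_CUBIC),cv2.resize(s[160:250,210:360],(500,300),interpolation=cv2.INTER_CUBIC)])
cv2.imwrite('pics/c1.png',im)"
```

```text
t 3.22 pos [0.462  0.043  0.2055] az 137.3 tilt [ 0.018  0.003 -1.   ] F [-0.9  0.2 -0.2] w 0.0002 J6 -2.46 tips 0.025
tool-frame move mm [ 2.2 -1.7 40.4] rotz 0.3
```

View pics/c1.png

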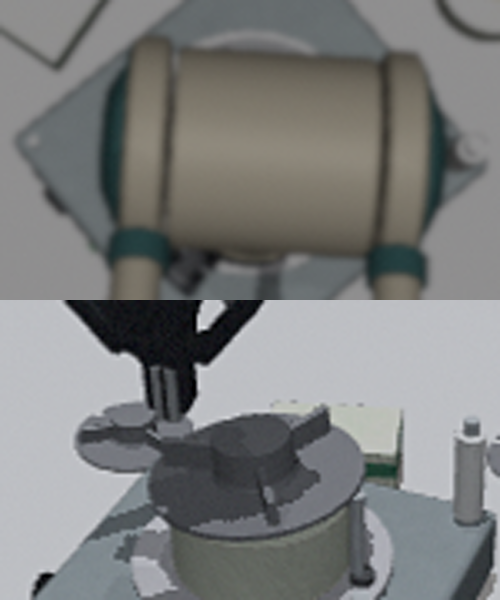

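The top view is blocked by the arm. In the side view the fingertips (crop 170,415) hang just left of the disc and clear of it, the left rib is at (180,455), and the pin is at (358,500). I'll check the rib's height and azimuth against the model before going down.

```bash
python3 -c "
from h import *
s,R=tool()
f=lambda P:(proj('side',P)-[210,160])*3.333+[0,300]
print('tip',f([s['position']+.025*R[:,2]]))
c=np.array([.509,.033])
for a in(137,17,257):
  u=np.array([np.cos(np.radians(a)),np.sin(np.radians(a))]); pd=np.array([.64,-.77])
  P=[[*(c+r*u),.126+.022+.083*r*(u@pd)] for r in(.022,.06)]
  print(a,f(P))
print('hub',f([[.5075,.0355,.157]]))
"
```

```text
tip [[172.00381483 411.17650304]]
137 [[217.32357228 445.35764406]
 [158.04385915 440.75408918]]
17 [[279.15119652 432.16211895]
 [324.1578514  405.61566381]]
257 [[260.10694211 467.24733157]
 [274.50766413 502.14133439]]
hub [[247.47980749 434.21796401]]
```

>>> send_rows(
  plan=[
    {"linear":[0.002,-0.0015,0.014],"delta_rot":[0.8,0.6,0],"fingers":0},
    {"linear":[0,0,0.014],"delta_rot":[0,0,0],"fingers":0},
    {"linear":[0,0,0.01],"delta_rot":[0,0,0],"fingers":0},
    {"linear":[0,0,0.002],"delta_rot":[0,0,0],"fingers":0},
    {"linear":[0,0,0],"delta_rot":[0,0,0],"fingers":0},
  ],
)

```text
clock: 3.73
position: [0.4642, 0.0443, 0.1688]
ee_rot: [0.005, 0.363, 0.932, 0.002]
contact_force: [-0.8, -0.4, 0.4]
width: -0.0
```

```bash
python3 -c "
from h import *
u=np.array([np.cos(np.radians(137)),np.sin(np.radians(137))]);t=np.array([-u[1],u[0]])
go([*(np.array([.509,.033])+.043*u+.014*t),.165],137)"
```

```text
t 3.73 pos [0.4642 0.0443 0.1688] az 137.5 tilt [ 0.011 -0.001 -1.   ] F [-0.8 -0.4  0.4] w -0.0 J6 -2.45 tips 0.025
tool-frame move mm [2.5 8.2 3.9] rotz 0.5
```

>>> send_rows(
  plan=[
    {"linear":[0.0025,0.004,0.004],"delta_rot":[0.4,0.3,0],"fingers":0},
    {"linear":[0,0.004,0],"delta_rot":[0,0,0],"fingers":0},
    {"linear":[0.0012,0.0045,0],"delta_rot":[0,0,6],"fingers":0},
    {"linear":[0.0012,0.0045,0],"delta_rot":[0,0,6],"fingers":0},
    {"linear":[0.0012,0.0045,0],"delta_rot":[0,0,6],"fingers":0},
    {"linear":[0.0012,0.0045,0],"delta_rot":[0,0,6],"fingers":0},
  ],
)

```text
clock: 4.23
position: [0.4809, 0.0687, 0.1669]
ee_rot: [0.003, 0.556, 0.831, -0.001]
contact_force: [-1.0, -0.2, -0.2]
width: -0.0001
```

```bash
cat >> h.py <<'E'
C=np.array([.509,.033])
def st():
    s,R=tool(); a=np.degrees(np.arctan2(R[1,0],R[0,0])); p=R.T@np.r_[s["position"][:2]-C,0]
    phi=np.degrees(np.arctan2(p[1],p[0]))
    r=np.hypot(*p[:2]); rib=a+(-phi) - np.degrees(np.arcsin(.014/r))
    print("t",round(s["clock"],2),"r,t in tool mm",(p[:2]*1e3).round(1),"z",s["position"][2].round(4),"az",a.round(1),"tilt",R[:2,2].round(3),"tilt fix deg",np.degrees(R.T@np.array([-R[1,2],R[0,2],0])).round(1),"F tool",(R.T@s["contact_force"]).round(1),"ribaz~",rib.round(1),"J6",s["qpos"][5].round(2))
E
python3 -c "
from h import *
st()"
```

```text
t 4.23 r,t in tool mm [ 43.8 -12.3] z 0.1669 az 112.5 tilt [ 0.004 -0.004] tilt fix deg [ 0.1  0.3 -0. ] F tool [ 0.2 -1.   0.2] ribaz~ 110.3 J6 -1.96
```

>>> send_rows(
  plan=[
    {"linear":[0.0012,0.0045,0.001],"delta_rot":[0,0,6],"fingers":0},
    {"linear":[0.0012,0.0045,0],"delta_rot":[0,0,6],"fingers":0},
    {"linear":[0.0012,0.0045,0],"delta_rot":[0,0,6],"fingers":0},
    {"linear":[0.0012,0.0045,0],"delta_rot":[0,0,6],"fingers":0},
    {"linear":[0.0012,0.0045,0],"delta_rot":[0,0,6],"fingers":0},
  ],
)

```text
clock: 4.65
position: [0.5022, 0.0811, 0.168]
ee_rot: [0.002, 0.76, 0.65, -0.001]
contact_force: [-0.3, -0.7, 1.1]
width: -0.0002
```

```bash
python3 -c "
from h import *
st()
save('side','c2.png',[210,160,360,250],4)"
```

```text
t 4.65 r,t in tool mm [ 46.5 -14.1] z 0.168 az 81.1 tilt [ 0.002 -0.005] tilt fix deg [ 0.1  0.3 -0. ] F tool [-0.7 -0.2 -1.1] ribaz~ 81.2 J6 -1.39
```

View pics/c2.png

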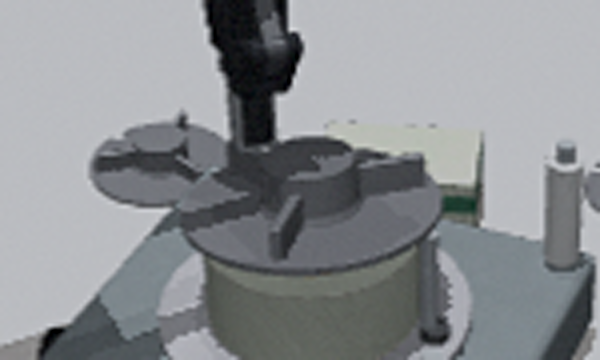

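```bash
python3 -c "
from h import *
s,R=tool()
f=lambda P:((proj('side',P)-[210,160])*4).round(0).tolist()
print('tip',f([s['position']+.025*R[:,2]]))
for a in(-120,-100,-90,-80,-40,0,20,80,100,120,200):
  u=np.array([np.cos(np.radians(a)),np.sin(np.radians(a))]); pd=np.array([.64,-.77])
  print(a,f([[*(C+r*u),.126+.022+.083*r*(u@pd)] for r in(.022,.06)]),f([[*(C+.06*u),.126+.004+.083*.06*(u@pd)]]))
"
```

```text
tip [[254.0, 141.0]]
-120 [[299.0, 202.0], [292.0, 248.0]] [[294.0, 278.0]]
-100 [[314.0, 200.0], [336.0, 241.0]] [[337.0, 271.0]]
-90 [[322.0, 198.0], [356.0, 235.0]] [[357.0, 265.0]]
-80 [[329.0, 195.0], [375.0, 227.0]] [[376.0, 257.0]]
-40 [[346.0, 180.0], [421.0, 183.0]] [[421.0, 213.0]]
0 [[342.0, 164.0], [409.0, 140.0]] [[410.0, 169.0]]
20 [[333.0, 158.0], [385.0, 125.0]] [[385.0, 154.0]]
80 [[291.0, 156.0], [273.0, 120.0]] [[274.0, 149.0]]
100 [[278.0, 161.0], [236.0, 133.0]] [[238.0, 161.0]]
120 [[267.0, 168.0], [207.0, 151.0]] [[209.0, 180.0]]
200 [[271.0, 198.0], [214.0, 235.0]] [[217.0, 264.0]]
```

The right rib end at (420,160) and the front rib at (278,235) put the ribs at about -18, -138 and 102 degrees. The disc has therefore turned about 35 degrees, and then the fingertip rode over the rib because it was too high on the low side. I'll lift, go back behind that rib and work lower.

>>> send_rows(
  plan=[
    {"linear":[0,0,-0.015],"delta_rot":[0,0,0],"fingers":0},
    {"linear":[0,0,-0.012],"delta_rot":[0,0,0],"fingers":0},
    {"linear":[0,-0.008,0],"delta_rot":[0,0,-7],"fingers":0},
    {"linear":[0,-0.008,0],"delta_rot":[0,0,-7],"fingers":0},
    {"linear":[0,-0.008,0],"delta_rot":[0,0,-7],"fingers":0},
  ],
)

```text
clock: 5.12
position: [0.4834, 0.084, 0.1981]
ee_rot: [0.005, 0.623, 0.783, 0.001]
contact_force: [-1.1, 0.3, -0.4]
width: -0.0003
```

```bash
python3 -c "
from h import *
st()
u=np.array([np.cos(np.radians(102)),np.sin(np.radians(102))]);t=np.array([-u[1],u[0]])
go([*(C+.043*u+.026*t),.158],102)
save('side','c3.png',[210,160,360,250],4)"
```

```text
t 5.12 r,t in tool mm [ 55.5 -13.5] z 0.1981 az 103.0 tilt [ 0.009 -0.004] tilt fix deg [0.4 0.4 0. ] F tool [ 0.6 -1.   0.4] ribaz~ 102.5 J6 -1.76
t 5.12 pos [0.4834 0.084  0.1981] az 103.0 tilt [ 0.009 -0.004 -1.   ] F [-1.1  0.3 -0.4] w -0.0003 J6 -1.76 tips 0.025
tool-frame move mm [-11.8 -12.   40.1] rotz 1.0
```

View pics/c3.png

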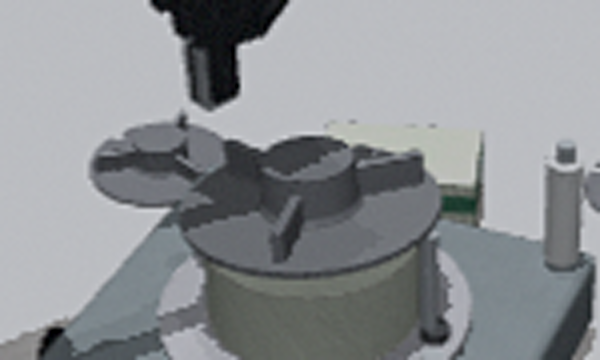

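The back-left rib shows from (275,175) to (228,143), which matches about 102 degrees. Lowering behind it.

>>> send_rows(
  plan=[
    {"linear":[-0.006,-0.006,0],"delta_rot":[0.4,0.4,1],"fingers":0},
    {"linear":[-0.006,-0.006,0],"delta_rot":[0,0,0],"fingers":0},
    {"linear":[0,0,0.014],"delta_rot":[0,0,0],"fingers":0},
    {"linear":[0,0,0.014],"delta_rot":[0,0,0],"fingers":0},
    {"linear":[0,0,0.01],"delta_rot":[0,0,0],"fingers":0},
    {"linear":[0,0,0.001],"delta_rot":[0,0,0],"fingers":0},
  ],
)

```text
clock: 5.67
position: [0.4732, 0.0666, 0.1602]
ee_rot: [0.001, 0.632, 0.775, 0.001]
contact_force: [-0.6, -0.2, -0.1]
width: -0.0002
```

```bash
python3 -c "
from h import *
st()"
```

```text
t 5.67 r,t in tool mm [ 40.1 -28.3] z 0.1602 az 101.6 tilt [0.003 0.   ] tilt fix deg [ 0.2  0.  -0. ] F tool [-0.1 -0.7  0.1] ribaz~ 120.3 J6 -1.78
```

>>> send_rows(
  plan=[
    {"linear":[0.001,0.005,0.0025],"delta_rot":[0,0,0],"fingers":0},
    {"linear":[0.001,0.005,0],"delta_rot":[0,0,0],"fingers":0},
    {"linear":[0,0.004,0],"delta_rot":[0,0,0],"fingers":0},
    {"linear":[0.001,0.0042,0],"delta_rot":[0,0,5.5],"fingers":0},
    {"linear":[0.001,0.0042,0],"delta_rot":[0,0,5.5],"fingers":0},
    {"linear":[0.001,0.0042,0],"delta_rot":[0,0,5.5],"fingers":0},
    {"linear":[0.001,0.0042,0],"delta_rot":[0,0,5.5],"fingers":0},
  ],
)

```text
clock: 6.25
position: [0.5069, 0.0759, 0.1597]
ee_rot: [0.001, 0.775, 0.632, 0.002]
contact_force: [-0.0, 0.5, -0.6]
width: 0.0004
```

```bash
python3 -c "
from h import *
st()
save('side','c4.png',[210,160,360,250],4)"
```

```text
t 6.25 r,t in tool mm [ 41.6 -10.7] z 0.1597 az 78.4 tilt [0.004 0.   ] tilt fix deg [ 0.2 -0.1  0. ] F tool [ 0.5 -0.1  0.6] ribaz~ 73.8 J6 -1.36
```

View pics/c4.png

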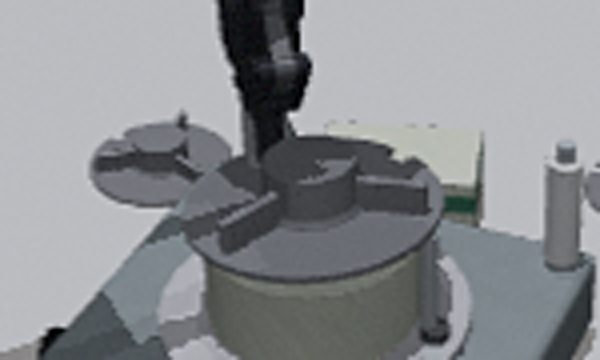

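It works: the ribs are now at right (428,190) and left (220,235), and the notch shows at about (400,163), which is azimuth about 14 degrees. About 64 degrees remain.

>>> send_rows(
  plan=[
    {"linear":[0.001,0.0039,0],"delta_rot":[0,0,5.5],"fingers":0},
    {"linear":[0.001,0.0039,0],"delta_rot":[0,0,5.5],"fingers":0},
    {"linear":[0.001,0.0039,0],"delta_rot":[0,0,5.5],"fingers":0},
    {"linear":[0.001,0.0039,0],"delta_rot":[0,0,5.5],"fingers":0},
    {"linear":[0.001,0.0039,0],"delta_rot":[0,0,5.5],"fingers":0},
    {"linear":[0.001,0.0039,0],"delta_rot":[0,0,5.5],"fingers":0},
    {"linear":[0.001,0.0039,0],"delta_rot":[0,0,5.5],"fingers":0},
    {"linear":[0.001,0.0039,0],"delta_rot":[0,0,5.5],"fingers":0},
  ],
)

```text
clock: 6.97
position: [0.5408, 0.068, 0.1626]
ee_rot: [0.0, 0.958, 0.285, 0.003]
contact_force: [-1.5, 0.2, 0.3]
width: 0.0
```

```bash
python3 -c "
from h import *
st()"
```

```text
t 6.97 r,t in tool mm [ 45.8 -11.9] z 0.1626 az 33.2 tilt [0.005 0.001] tilt fix deg [ 0.1 -0.3  0. ] F tool [-1.1 -1.  -0.3] ribaz~ 30.6 J6 -0.58
```

>>> send_rows(
  plan=[
    {"linear":[0.0003,0.0036,0.0005],"delta_rot":[0,0,5],"fingers":0},
    {"linear":[0.0003,0.0036,0.0005],"delta_rot":[0,0,5],"fingers":0},
    {"linear":[0.0002,0.0016,0],"delta_rot":[0,0,2.5],"fingers":0},
  ],
)

```text
clock: 7.22
position: [0.5478, 0.0611, 0.1629]
ee_rot: [-0.0, 0.984, 0.176, 0.004]
contact_force: [-0.9, -0.2, 0.1]
width: -0.0001
```

```bash
python3 -c "
from h import *
st()
save('side','c5.png',[230,180,340,260],6)"
```

```text
t 7.22 r,t in tool mm [ 46.2 -12.9] z 0.1629 az 20.3 tilt [0.007 0.002] tilt fix deg [ 0.  -0.4 -0. ] F tool [-0.9 -0.1 -0.1] ribaz~ 19.0 J6 -0.37
```

View pics/c5.png

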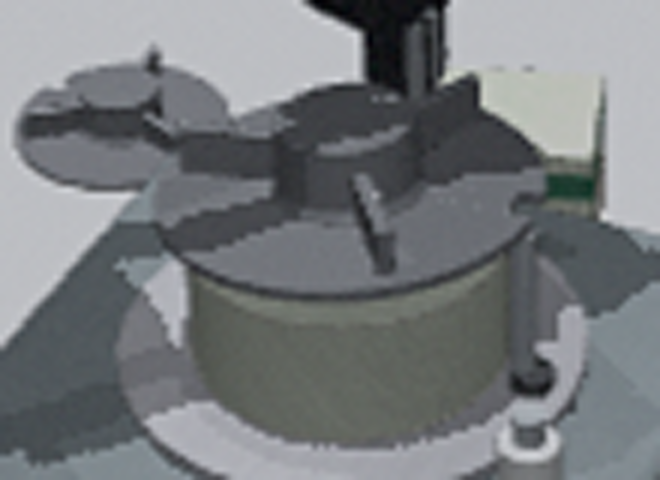

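The notch is at about (525,203), still roughly 10 degrees short of the pin (top under the rim near (520,240)). I'll advance in small steps.

>>> send_rows(
  plan=[
    {"linear":[0.0001,0.0014,0.0003],"delta_rot":[0,0,2],"fingers":0},
    {"linear":[0.0001,0.0014,0],"delta_rot":[0,0,2],"fingers":0},
    {"linear":[0.0001,0.0014,0],"delta_rot":[0,0,2],"fingers":0},
  ],
)

```text
clock: 7.52
position: [0.5508, 0.0576, 0.1637]
ee_rot: [-0.001, 0.992, 0.126, 0.005]
contact_force: [0.3, -0.2, -0.2]
width: -0.0001
```

>>> send_rows(
  plan=[
    {"linear":[0.0001,0.0011,0],"delta_rot":[0,0,1.5],"fingers":0},
  ],
)

```text
clock: 7.6
position: [0.5516, 0.0566, 0.1641]
ee_rot: [-0.001, 0.994, 0.114, 0.005]
contact_force: [-0.6, 0.4, -0.3]
width: -0.0004
```

>>> send_rows(
  plan=[
    {"linear":[0.0001,0.0011,0],"delta_rot":[0,0,1.5],"fingers":0},
  ],
)

```text
clock: 7.68
position: [0.5524, 0.0556, 0.1644]
ee_rot: [-0.001, 0.995, 0.101, 0.005]
contact_force: [0.4, 0.2, -0.0]
width: -0.0001
```

```bash
python3 -c "
from h import *
st()"
```

```text
t 7.68 r,t in tool mm [ 47.  -13.4] z 0.1644 az 11.5 tilt [0.01  0.003] tilt fix deg [-0.  -0.6  0. ] F tool [ 0.5 -0.2  0. ] ribaz~ 10.9 J6 -0.23
```

>>> send_rows(
  plan=[
    {"linear":[-0.0005,0.0011,0.0008],"delta_rot":[0,-0.5,1.5],"fingers":0},
  ],
)

```text
clock: 7.77
position: [0.5523, 0.0544, 0.164]
ee_rot: [-0.0, 0.996, 0.087, 0.001]
contact_force: [1.0, -0.2, -0.1]
width: -0.0001
```

>>> send_rows(
  plan=[
    {"linear":[-0.0003,0.001,0.0005],"delta_rot":[0,0,1.3],"fingers":0},
  ],
)

```text
clock: 7.85
position: [0.5528, 0.0534, 0.1637]
ee_rot: [-0.0, 0.997, 0.076, 0.002]
contact_force: [-0.1, 0.4, 0.4]
width: -0.0002
```

```bash
python3 -c "
from h import *
st()
save('side','c6.png',[230,180,340,260],6)"
```

```text
t 7.85 r,t in tool mm [ 46.4 -13.5] z 0.1637 az 8.7 tilt [0.003 0.001] tilt fix deg [-0.  -0.2 -0. ] F tool [-0.  -0.4 -0.4] ribaz~ 8.1 J6 -0.18
```

View pics/c6.png

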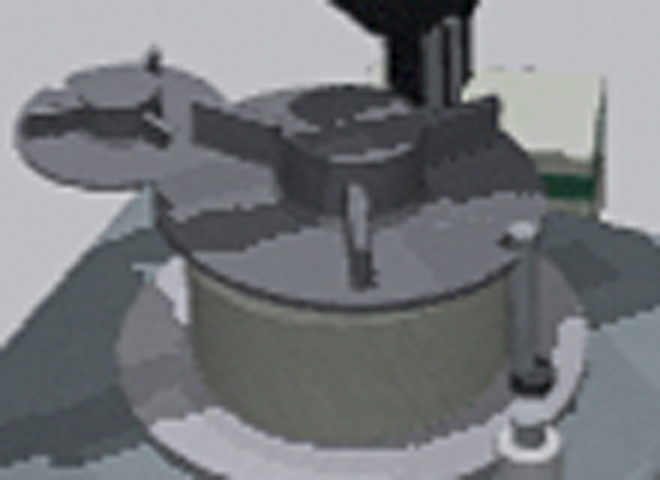

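The pin's top now shows in the notch at (522,232), level with or above the rim, and the disc edge has dropped. The notch is over the pin. I'll back off, lift and go over the hub.

>>> send_rows(
  plan=[
    {"linear":[0,-0.006,0],"delta_rot":[0,0,0],"fingers":0},
    {"linear":[0,0,-0.015],"delta_rot":[0,0,0],"fingers":0},
    {"linear":[0,0,-0.02],"delta_rot":[0,0,0],"fingers":0},
    {"linear":[-0.015,0.006,0],"delta_rot":[0,0,0],"fingers":0},
    {"linear":[-0.015,0.006,0],"delta_rot":[0,0,0],"fingers":0},
    {"linear":[-0.014,0.006,0],"delta_rot":[0,0,0],"fingers":0},
    {"linear":[0,0,0],"delta_rot":[0,0,0],"fingers":0},
  ],
)

```text
clock: 8.48
position: [0.5081, 0.0363, 0.199]
ee_rot: [-0.001, 0.997, 0.078, 0.001]
contact_force: [-0.7, 0.7, -0.8]
width: -0.0001
```

```bash
python3 -c "
from h import *
st();go([*C,.187],8.7)
f=lambda P:(proj('side',P)-[230,180])*6
u=np.array([np.cos(-.88),np.sin(-.88)])
print('pin px pred',f([[*(C+.064*u),.1305]]))"
```

```text
t 8.48 r,t in tool mm [-0.4 -3.4] z 0.199 az 8.9 tilt [0.002 0.002] tilt fix deg [-0.1 -0.1  0. ] F tool [-0.5 -0.8  0.8] ribaz~ nan J6 -0.22
t 8.48 pos [0.5081 0.0363 0.199 ] az 8.9 tilt [ 0.002  0.002 -1.   ] F [-0.7  0.7 -0.8] w -0.0001 J6 -0.22 tips 0.025
tool-frame move mm [ 0.4  3.4 12. ] rotz 0.2
pin px pred [[513.196586   231.69633658]]h.py:29: RuntimeWarning: invalid value encountered in arcsin
  r=np.hypot(*p[:2]); rib=a+(-phi) - np.degrees(np.arcsin(.014/r))
```

>>> send_rows(
  plan=[
    {"linear":[0.0018,0.0036,0.006],"delta_rot":[0,0,0],"fingers":0},
    {"linear":[0,0,0.007],"delta_rot":[0,0,0],"fingers":0},
    {"linear":[0,0,0.002],"delta_rot":[0,0,0],"fingers":0},
  ],
)

```text
clock: 8.73
position: [0.5108, 0.0331, 0.1834]
ee_rot: [-0.001, 0.997, 0.078, 0.003]
contact_force: [-0.1, 0.5, -1.3]
width: -0.0004
```

>>> send_rows(
  plan=[
    {"linear":[0,0,0.002],"delta_rot":[0,0,0],"fingers":0},
    {"linear":[0,0,0.0015],"delta_rot":[0,0,0],"fingers":0},
  ],
)

```text
clock: 8.9
position: [0.5127, 0.0334, 0.18]
ee_rot: [-0.001, 0.997, 0.078, 0.004]
contact_force: [-2.8, 0.0, 10.6]
width: -0.0
```

>>> send_rows(
  plan=[
    {"linear":[0,0,0.0015],"delta_rot":[0,0,0],"fingers":0},
  ],
)

```text
clock: 8.98
position: [0.5125, 0.0336, 0.1787]
ee_rot: [-0.001, 0.997, 0.078, 0.003]
contact_force: [-2.8, 0.2, 3.2]
width: 0.0002
```

>>> send_rows(
  plan=[
    {"linear":[-0.0005,0,0.0015],"delta_rot":[0,0,0],"fingers":0},
  ],
)

```text
clock: 9.07
position: [0.5122, 0.0337, 0.1771]
ee_rot: [-0.001, 0.997, 0.078, 0.002]
contact_force: [-1.4, -0.1, 2.1]
width: -0.0002
```

>>> send_rows(
  plan=[
    {"linear":[-0.0005,0,0.0015],"delta_rot":[0,0,0],"fingers":0},
  ],
)

```text
clock: 9.15
position: [0.512, 0.0338, 0.1751]
ee_rot: [-0.002, 0.997, 0.078, 0.002]
contact_force: [-1.3, -0.5, 0.0]
width: -0.0001
```

>>> send_rows(
  plan=[
    {"linear":[-0.0005,0,0.0015],"delta_rot":[0,0,0],"fingers":0},
  ],
)

```text
clock: 9.23
position: [0.5118, 0.034, 0.1731]
ee_rot: [-0.002, 0.997, 0.078, 0.002]
contact_force: [1.2, 0.9, 1.8]
width: 0.0001
```

Probably snapped at the 10.6 N peak. I'll press a little more to confirm the hard stop.

>>> send_rows(
  plan=[
    {"linear":[0,0,0.001],"delta_rot":[0,0,0],"fingers":0},
  ],
)

```text
clock: 9.32
position: [0.5119, 0.034, 0.173]
ee_rot: [-0.002, 0.997, 0.078, 0.002]
contact_force: [-5.1, -0.5, 21.5]
width: 0.0002
```

>>> send_rows(
  plan=[
    {"linear":[0,0,0.001],"delta_rot":[0,0,0],"fingers":0},
  ],
)

```text
clock: 9.4
position: [0.5119, 0.0339, 0.173]
ee_rot: [-0.001, 0.997, 0.079, 0.002]
contact_force: [-5.0, -1.0, 11.0]
width: 0.0002
```

The press met a hard stop at a tip height of 0.148 m, which is exactly the home height. Lifting clear and away.

>>> send_rows(
  plan=[
    {"linear":[0,0,-0.01],"delta_rot":[0,0,0],"fingers":0},
    {"linear":[0,0,-0.03],"delta_rot":[0,0,0],"fingers":0},
    {"linear":[0,0,-0.035],"delta_rot":[0,0,0],"fingers":0},
    {"linear":[-0.035,0,-0.01],"delta_rot":[0,0,0],"fingers":0},
    {"linear":[-0.035,0,0],"delta_rot":[0,0,0],"fingers":0},
    {"linear":[-0.035,0,0],"delta_rot":[0,0,0],"fingers":0},
    {"linear":[-0.035,0,0],"delta_rot":[0,0,0],"fingers":0},
    {"linear":[-0.035,0,0],"delta_rot":[0,0,0],"fingers":0},
    {"linear":[-0.03,0,0],"delta_rot":[0,0,0],"fingers":0},
    {"linear":[0,0,0],"delta_rot":[0,0,0],"fingers":0},
  ],
)

```text
clock: 10.23
position: [0.3056, 0.0015, 0.256]
ee_rot: [-0.001, 0.997, 0.08, 0.003]
contact_force: [0.3, 1.0, -0.4]
width: 0.0001
```

```bash
python3 -c "
from h import *
s,R=tool();print(s['position'],s['contact_force'],s['clock'])
save('side','c7.png',[200,180,420,340],3.5)
for n in('carton','bottle','spare_roll'):print(n,[(round(x['p'],2),x['extent']) for x in manip.find_in(n,'side')][:2])"
```

```text
[0.30561717 0.00154154 0.25596579] [ 0.34143673  1.02880942 -0.40303733] 10.2333
carton [(0.87, [291.2, 190.7, 332.6, 214.7]), (0.57, [213.7, 192.6, 361.4, 310.4])]
bottle [(0.69, [220.8, 283.9, 249.8, 333.1]), (0.65, [254.9, 197.0, 322.0, 235.7])]
spare_roll [(0.64, [364.3, 261.3, 405.3, 305.3]), (0.48, [255.9, 196.1, 319.9, 239.6])]
```

View pics/c7.png

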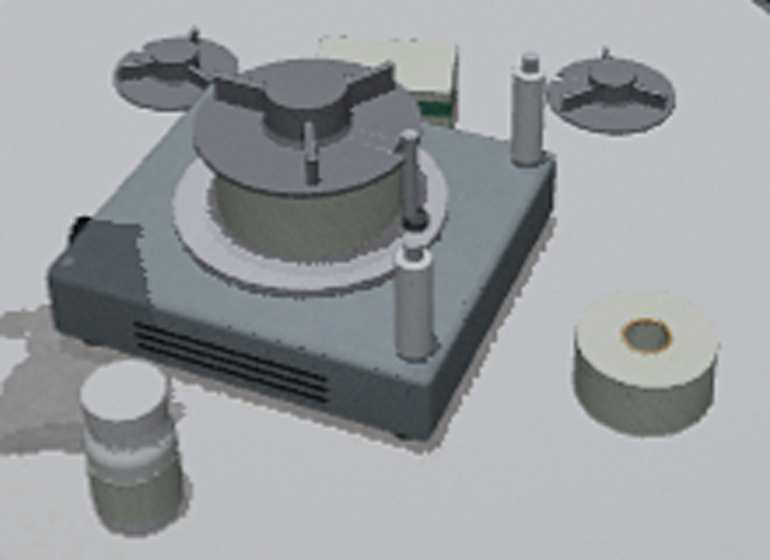

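The disc lies flat and low, with the pin standing up through its notch at (408,140). The carton, jar and spare roll are unmoved. Handing in.

```bash
python3 -c "
from rig import manip
print(manip.sign_off())"
```

```text
the job is handed in; nothing more can be done
None
```

The keeper disc looks home: I turned it about 127° clockwise with the shut fingertips until its notch came over the drive pin. I then pressed it down on its hub and handed the job in at about 10.3 s.

- **Slip on the first sweep:** the fingertip was too high and rode over the rib after about 35° of turn. I lifted clear, went back behind the same rib at a lower height and finished the turn.
- **Pressing:** force peaked at about 11 N, where the disc appears to have snapped down. A second press to check it showed up to 21.5 N, against the 35 N limit. The stop was hard, at a hub height of 148 mm, which is the home height given.
- **Last picture:** the disc lies flat with the pin standing up through its notch. The carton, jar and spare roll are where they started, within the detector's small scatter, and the hand is clear.
- **Not fully agreeing:** the top and side cameras put the spindle's position up to about 5 mm apart. I worked from a fit of both. I did not measure the disc's final centring or tilt beyond that picture and the height of the stop.

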